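# Locate a well plate in the stage corner and lock it with the wing knob

## Robot

A 6-joint arm with a two-finger parallel gripper is mounted at the origin on a cart in front of the work surface, level with it; the furniture and walls round the work are solid. World frame = base frame: x ahead of the robot, y to its left, z up, the work surface at z = 0. Lengths are in mm, angles in rad, forces in N, time in s.
With the tool pointing down it reaches from about 375 to 750 mm from the base axis. Payload 9 kg.
Tool frame: the origin (TCP) lies at the very end of the fingers, on their centre line; the grasp point (between the pads) lies 19 mm behind it; z points along the fingers, y is the line along which they close (so a half turn about z gives the same grasp; the last joint's range is limited). The gripper opens to 85 mm and grips with 20 to 120 N. Pads are 22 mm wide; open, the fingers measure 114 mm over their backs; the gripper's body (76 mm by 85 mm) begins 54 mm behind the grasp point. The pads swing forward as they close: fully open they stand 13 mm farther back than shut.
Start: joints at [0.894, 0.104, 0.097, 1.564, 0, 1.353], TCP at [265.733, 537.98, 231.331] pointing down, gripper open.
Joint ranges: [-2.99, 2.99], [-0.84, 1.86], [-1.1, 1.16], [-1.84, 2.11], [-1.51, 1.56], [-3.14, 3.14]. Speed limits (rad/s): [2.22, 2.22, 2.57, 3.14, 3.14, 3.14].

## Interface

Orientations are given as a unit quaternion [x, y, z, w].
In Python, from plant import arm gives the robot as it stands.
- The arm moves only by the tool send_rows, never from a script. Its argument "rows" is a list of rows, each a list of 7 numbers: the turn, a rotation vector about the tool's x, y, z each as a share of pi/4 rad, from -1 to 1, then the shift along the tool's x, y, z each as a share of 80 cm, from -1 to 1, then the closure, from 0 (fully open) to 1 (shut). A call has 1 to 5 rows; each row is the pose to reach, as a shift and turn from the pose commanded when the call began, along the tool's axes at that moment; what a row does not reach only later rows make up. A row lasts 1/10 s, in which the tool goes at most 50 mm and 8.59 degrees, less where a joint would pass 70% of its speed; a pose out of reach is approached as far as the arm can. A call with a number of a shift or a turn outside -1 to 1 is refused whole. A call with a gripper value outside its range is refused whole. The fingers move at their own pace and stop on an object; the grip force is fixed at half the most. Time passes only in rows, so rows that repeat a pose let the fingers close. It gives the time, the measured TCP pose, the force, the opening and the grip force at its end, in the units of the state.
- arm.observe(): the state, without advancing time (a new reading comes with each control period).
- arm.snapshot(name): name is "side" or "top"; returns (picture, depth): 400x640x3 uint8, red, green, blue; 400x640 float32, mm along the optical axis (not along the pixel's ray), 0 where there is no reading.
- arm.get_calibration(name): a dict with "intrinsics" (3x3 intrinsics, pixels), "k1" (the pictures are not rectified: a ray, as slopes to the right and down, at radius r is drawn at 1 + k1 r^2 times it, then the intrinsics apply), "R" (3x3) and "t" (3): a world point X has camera coordinates R X + t. Camera axes: x right, y down, z forward; pixel columns grow to the right and rows downward; lengths in mm; the calibration is good to about 2 mm. A picture is of the moment at which its call begins. get_calibration takes no time and is no camera call.
- arm.job_done(): hands the job in; it is judged then, once.
The state is a dict: "t": time; "joints": joint angles; "qvel": joint speeds; "effort": joint torques, N m; "ee_pos": TCP position; "ee_rot": TCP orientation; "contact_force": force on the tool from outside, world axes, zero at the start; "ft_torque": the same for the moment, N m; "width": opening from 0.0 (shut) to 1.0 (fully open); "gripper_force": force on a finger pad.
Only numpy, scipy, OpenCV 4.12 (cv2) and the standard library are available. Lean on these libraries where they do the work, as an engineer would, in place of code of your own. Each camera call takes 0.05 s, during which the arm holds its last target. There are 200 camera calls.

## Task

Slide the well plate across the metal stage into the corner of its two fences, so that it lies flush against both, and only then turn the black wing knob on the back fence by a quarter turn, counter-clockwise seen from above, to its stop, so that a wing lies across the plate. Do not press against the upright guard just behind the knob, keep the plate flat on the stage, and leave the things round about where they are.

Things in the scene. Friction and masses are not known exactly. Their poses are not given: they have to be found in the camera images.
- stage: Fixed grey metal base, 230 x 190 x 10 mm. Origin on its underside (sliding surface 10 mm above); x away from the robot (base from -100 to +130 mm), y to the left (+-95 mm); yaw varies a little. Two dark fences stand 12 mm above the surface: back fence x=+45 to +75 mm, full width, plate-side face at x=+45; left fence y=+80 to +92 mm, x=-95 to +45, face at y=+80.
- plate: Loose white 96-well plate, 74 (its x) x 108 (its y) x 14 mm, side walls solid to 10 mm; about 0.12 kg. Origin at the centre of the underside. Starts flat on the stage, its centre 20 to 45 mm short of the seat in stage x and 15 to 40 mm in y, turned by up to 0.3 rad; its long side goes against the back fence.
- seat (a point): Where the plate's origin must come to lie: on the stage's sliding surface, at x=+8, y=+26 mm in the stage frame; axes as the stage's.
- wing (a joint): Knob angle, rad, growing counter-clockwise from above. 0: wings lie along the back fence (stage y). 1.571, its stop: wings along the stage's x, the front one over the seated plate, the rear one (the right-hand one at 0) towards the guard. Starts at 0 to 0.3; turns with light friction (about 0.05 N m) and stays where it is left.
- knob_axis (a point): Point on the knob's vertical axis at half the wings' height, 40 mm above the stage's underside, at x=+60, y=+20 mm in the stage frame; does not turn with the knob. Black knob: hub 26 mm across, top 18 mm above this point; two opposite upright wings 8 mm thick reach 45 mm from the axis and span 12.5 mm below to 12.5 mm above this point, clear of fences and plate.
- guard: Fixed upright bare metal sheet, 130 wide (y) x 5 thick x 50 mm high, standing on the stage behind the knob. Origin at the middle of its lower edge, at x=+119.5, y=+20 mm in the stage frame and 10 mm above the stage's underside. Its front face is 57 mm from the knob's axis, 12 mm beyond the tip of a wing that points at it.
- timer: Bystander: loose pale lab timer, 62 x 62 x 20 mm, left of the stage. Origin centre of the underside.
- petri: Bystander: loose closed petri dish, 58 mm across, 15 mm high, right of the stage. Origin centre of the underside.
- tip_box: Bystander: loose pipette-tip box with a clear lid, 76 x 118 x 72 mm, far right of the stage. Origin centre of the underside.
Things that resemble listed ones, but are neither listed nor needed, are in the scene too. There is more than one size of the plate; the one meant has the size given above.

How it is judged:
By the outcome, as a careful person would: the job done as asked, in the order asked, and still so for the second after the job is handed in, with the robot touching nothing.
It also fails if it takes over 72 s, if anything falls off the work surface, if the arm or the gripper's body presses on something with over 40 N, if the wrist force passes 120 N, or if a joint passes its speed limit or range.

## Working session

There is one attempt and no reset: what is moved stays moved. The work goes in short steps, Python scripts to look and compute and a tool call to move; the robot and the scene stay as the last step left them, time stands still between calls to the robot, and variables do not carry over. Pictures are saved under pics/ and viewed, at most 10 in all, crops included, and the job is handed in when it is done.

Besides the shell and the picture viewer there is one more tool, called after "Emit:" as name(argument=value, ...), one argument or row to a line, values as JSON. send_rows: Moves the arm, as the interface text tells. Its arguments: {"type":"object","properties":{"rows":{"type":"array","items":{"type":"array","items":{"type":"number"}}}},"required":["rows"]}

```bash
mkdir -p pics; ls; python3 - <<'E'
from plant import arm
import cv2,numpy as np
s=arm.observe();print({k:np.round(v,3).tolist() for k,v in s.items()})
for n in("top","side"):
    p,d=arm.snapshot(n);cv2.imwrite(f"pics/{n}0.png",p[:,:,::-1]);np.save(f"{n}0.npy",d)
    c=arm.get_calibration(n);print(n,c)
E
```

```text
pics
{'t': 0.0, 'joints': [0.894, 0.105, 0.096, 1.564, -0.0, 1.353], 'qvel': [-0.001, 0.001, -0.001, 0.001, 0.001, 0.002], 'effort': [0.004, -55.693, 50.365, 0.017, -0.0, 0.0], 'ee_pos': [265.515, 537.685, 230.545], 'ee_rot': [0.227, 0.974, -0.001, -0.0], 'contact_force': [0.152, 0.12, -0.287], 'ft_torque': [0.044, 0.001, 0.006], 'gripper_force': 0.0, 'width': 1.002}
top {'intrinsics': array([[516.71391229,   0.        , 321.50300321],
       [  0.        , 516.71391229, 194.44518751],
       [  0.        ,   0.        ,   1.        ]]), 'k1': -0.05582138593589266, 'R': array([[ 0.02140123, -0.99961831, -0.01747079],
       [-0.98454325, -0.01803372, -0.17421071],
       [ 0.17382915,  0.02092907, -0.9845534 ]]), 't': array([-290.28472516,  496.90982883, 1210.27331172])}
side {'intrinsics': array([[387.12209699,   0.        , 317.30297983],
       [  0.        , 387.12209699, 199.92369992],
       [  0.        ,   0.        ,   1.        ]]), 'k1': 0.011458388300057413, 'R': array([[ 0.92328594, -0.38407042, -0.00574276],
       [-0.17308695, -0.40265254, -0.89883916],
       [ 0.3429052 ,  0.83087956, -0.43824101]]), 't': array([-569.51870382,    6.10824083, 1097.55993358])}
```

View pics/top0.png

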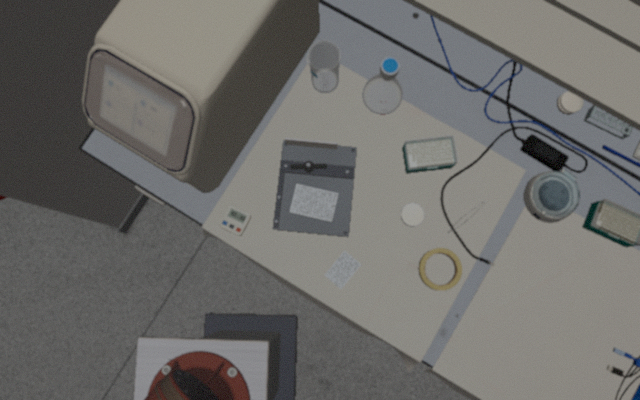

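View pics/side0.png

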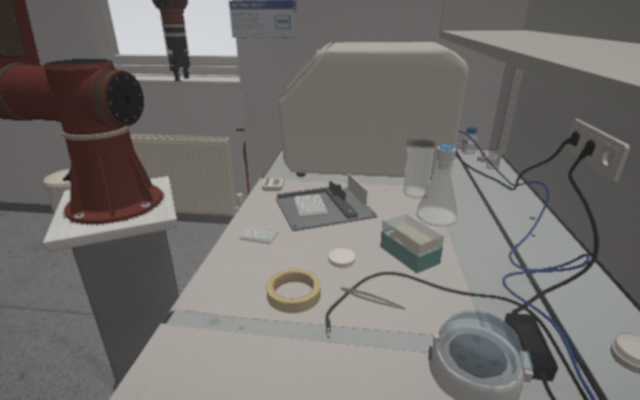

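The top view shows the stage at about (316,188), with the plate on it at (314,202), the knob at (307,166), the timer at (236,220), the petri dish at (412,215), the tip box at (430,154), and a decoy plate off the stage at (342,268). In the side view the plate is at (311,205) and the knob at (340,195).

```bash
cat > h.py <<'E'
from plant import arm
import cv2,numpy as np
def und(c,uv):
    K=c["intrinsics"];return cv2.undistortPoints(np.array(uv,float).reshape(-1,1,2),K,np.array([c["k1"],0,0,0,0])).reshape(-1,2)
def toplane(n,uv,z):
    c=arm.get_calibration(n);xy=und(c,uv);R,t=c["R"],c["t"]
    d=np.c_[xy,np.ones(len(xy))]@R;o=-R.T@t
    return o+d*((z-o[2])/d[:,2])[:,None]
def proj(n,X):
    c=arm.get_calibration(n);p=np.array(X,float).reshape(-1,3)@c["R"].T+c["t"];s=p[:,:2]/p[:,2:]
    r=(s**2).sum(1)[:,None];s=s*(1+c["k1"]*r);K=c["intrinsics"];return s*[K[0,0],K[1,1]]+K[:2,2]
E
python3 - <<'E'
from h import *
p=cv2.imread("pics/top0.png");d=np.load("top0.npy")
print(proj("top",[[265,538,230],[0,0,0]]),proj("side",[265,538,230]))
x0,y0=260,130
cv2.imwrite("pics/crop0.png",cv2.resize(p[y0:y0+112,x0:x0+112],None,fx=5.3,fy=5.3,interpolation=cv2.INTER_CUBIC))
E
```

```text
[[-73.48736457 283.45630932]
 [199.1330935  403.91818287]] [[182.57613279  82.81626991]]
```

View pics/crop0.png

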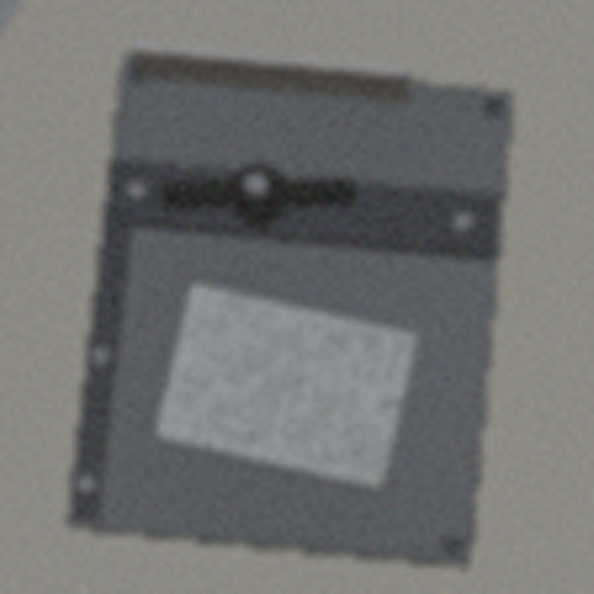

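The crop shows the stage's near corners at crop (72,523) and (467,565), its back-right corner at (510,93), the hub top at (257,183), and the plate's corners at (195,284), (417,333), (381,488) and (156,436). The guard's top edge runs from (130,58) to (410,80). The wings lie almost along the fence.

```bash
python3 - <<'E'
from h import *
p=cv2.imread("pics/top0.png")
c=arm.get_calibration("top");print("cam",-c["R"].T@c["t"])
f=lambda L:[((u+.5)/5.3-.5+260,(v+.5)/5.3-.5+130) for u,v in L]
S=toplane("top",f([(72,523),(467,565),(510,93)]),10)
print("stage corners",S.round(1), np.linalg.norm(S[0]-S[1]),np.linalg.norm(S[1]-S[2]))
M=np.array([[-100,95],[-100,-95],[130,-95.]])
A=S[:,:2];a0,m0=A.mean(0),M.mean(0);H=(M-m0).T@(A-a0)
th=np.arctan2(H[0,1]-H[1,0],H[0,0]+H[1,1]);R=np.array([[np.cos(th),-np.sin(th)],[np.sin(th),np.cos(th)]])
T=a0-R@m0;print("yaw",th,"T",T)
k=toplane("top",f([(257,183)]),58)[0];print("knob meas",k,"pred",R@[60,20]+T)
F=toplane("top",f([(133,232),(497,258)]),22)[:,:2];print("fence face pts in stage",((F-T)@R).round(1))
g=toplane("top",f([(130,58),(410,80),(410,100),(130,80)]),60)[:,:2];print("guard top in stage",((g-T)@R).round(1))
# plate
cr=p[175:230,280:345];m=(cv2.GaussianBlur(cr,(3,3),0).min(2)>115).astype(np.uint8)
cs,_=cv2.findContours(m,0,1);q=max(cs,key=cv2.contourArea);print(cv2.contourArea(q))
q=q.reshape(-1,2)+[280,175]
w=toplane("top",q,24)[:,:2].astype(np.float32);r=cv2.minAreaRect(w);print("plate",r)
b=cv2.boxPoints(r);print("stage frame ctr",(np.array(r[0])-T)@R);print(((b-T)@R).round(1))
hc=toplane("top",f([(195,284),(417,333),(381,488),(156,436)]),24)[:,:2];print("hand",((hc-T)@R).round(1),((hc.mean(0)-T)@R))
d=np.load("top0.npy");print(d[202,314],d[166,307])
E
```

```text
cam [ 285.06089154 -306.54268381 1273.07421615]
stage corners [[ 421.4 -162.6   10. ]
 [ 405.5 -346.    10. ]
 [ 630.8 -363.7   10. ]] 184.09850012676563 225.97459080926788
yaw -0.07800889100569218 T [ 511.63075345 -261.01952265]
knob meas [ 573.35139242 -246.71463318   58.        ] pred [ 573.00688032 -245.75613343]
fence face pts in stage [[ 39.9  76.9]
 [ 43.8 -93.7]]
guard top in stage [[113.1  83.2]
 [114.8 -45.8]
 [105.4 -46.7]
 [102.7  82. ]]
1226.0
plate ((486.0191650390625, -260.920166015625), (108.03527069091797, 73.68714904785156), 78.0308837890625)
stage frame ctr [-25.54144255  -1.89685139]
[[-69.1 -50.6]
 [  3.9 -60.3]
 [ 18.   46.8]
 [-55.   56.5]]
hand [[ 17.6  45.1]
 [  4.4 -59.9]
 [-69.1 -50.2]
 [-55.2  55.3]] [-25.57017334  -2.4121081 ]
1269.7302 1243.5017
```

```bash
python3 - <<'E'
from h import *
for n in("top","side"):
    d=np.load(n+"0.npy");c=arm.get_calibration(n);v,u=np.mgrid[0:400,0:640]
    xy=und(c,np.c_[u.ravel(),v.ravel()]);z=d.ravel();ok=z>0
    X=((np.c_[xy,np.ones(len(xy))]*z[:,None]-c["t"])@c["R"])[ok]
    for y0 in range(-400,700,100):
        s=X[(X[:,1]>y0)&(X[:,1]<y0+100)&(X[:,2]>80)&(X[:,0]>150)&(X[:,0]<1000)]
        if len(s)>5:print(n,y0,len(s),np.percentile(s[:,0],[1,5,50]).round(),np.percentile(s[:,2],[5,50,95]).round())
    if n=="top":
        I=np.full(d.size,-1);I[ok]=range(ok.sum());
        for q in[(307,166),(314,202),(316,230)]:print(q,X[I[q[1]*640+q[0]]].round(1))
# wing dir
f=lambda L:[((u+.5)/5.3-.5+260,(v+.5)/5.3-.5+130) for u,v in L]
w=toplane("top",f([(165,192),(355,192)]),52)[:,:2];e=w[0]-w[1];print("wing yaw",np.arctan2(-e[0],e[1]),w.mean(0),np.linalg.norm(e))
E
```

```text
top -400 232 [758. 768. 800.] [ 83. 126. 157.]
top -300 2267 [775. 777. 843.] [ 88. 156. 315.]
top -200 6562 [650. 659. 743.] [112. 329. 395.]
top -100 10501 [498. 517. 630.] [132. 384. 395.]
top 0 7925 [501. 526. 658.] [273. 387. 395.]
top 100 3964 [558. 575. 654.] [263. 337. 393.]
top 200 418 [605. 613. 951.] [ 82. 124. 290.]
top 300 5511 [770. 777. 837.] [ 94. 203. 324.]
top 400 2987 [605. 625. 716.] [ 87. 152. 255.]
top 500 38 [574. 576. 589.] [80. 86. 96.]
(307, 166) [ 567.9 -244.4   61.3]
(314, 202) [ 487.1 -261.9   20. ]
(316, 230) [ 419.3 -268.1    9.3]
side -400 737 [778. 781. 813.] [ 86. 138. 425.]
side -300 5469 [774. 814. 878.] [134. 261. 382.]
side -200 7895 [644. 653. 735.] [ 99. 256. 388.]
side -100 5670 [496. 504. 584.] [ 97. 234. 390.]
side 0 193 [491. 497. 763.] [234. 390. 391.]
side 100 17 [709. 715. 757.] [387. 390. 391.]
side 200 783 [932. 941. 970.] [384. 450. 511.]
side 300 3029 [617. 630. 821.] [377. 451. 512.]
side 400 5169 [232. 250. 614.] [175. 391. 509.]
side 500 3204 [219. 233. 518.] [107. 312. 500.]
wing yaw 0.017148642101986956 [ 570.57558374 -247.86974406] 87.01945470309576
```

```bash
cat >> h.py <<'E'
from scipy.spatial.transform import Rotation as Ro
TH=-0.078;T=np.array([511.6,-261.0])
def S2W(x,y):c,s=np.cos(TH),np.sin(TH);return np.array([c*x-s*y,s*x+c*y])+T
def W2S(p):c,s=np.cos(TH),np.sin(TH);d=np.array(p)[:2]-T;return np.array([c*d[0]+s*d[1],-s*d[0]+c*d[1]])
def down(yaw):return Ro.from_matrix(np.c_[[np.cos(yaw),np.sin(yaw),0],[np.sin(yaw),-np.cos(yaw),0],[0,0,-1]])
def rel(P0,Q0,P1,Q1):
    return np.r_[(Q0.inv()*Q1).as_rotvec()/(np.pi/4),Q0.inv().apply(np.array(P1)-P0)/800].round(4).tolist()
def rep():
    s=arm.observe();p=s["ee_pos"];print(round(s["t"],2),"stage",W2S(p).round(1),"z",round(p[2],1),"F",np.round(s["contact_force"],1),"w",round(s["width"],2),"j",np.round(s["joints"],2),"relrot",((down(np.pi/2+TH)).inv()*Ro.from_quat(s["ee_rot"])).as_rotvec().round(3))
    return s
E
python3 - <<'E'
from h import *
p=np.array([265.7,538,231.3]);q=Ro.from_quat([.227,.974,0,0])
y=2.684
for P,yy in[((283,300,231),y-.707),((395,60,200),np.pi/2+TH),((405,-170,130),np.pi/2+TH),((*S2W(-100,-6),60),np.pi/2+TH),((*S2W(-100,-6),14),np.pi/2+TH)]:
    print(rel(p,q,P,down(yy)));p,q=np.array(P),down(yy)
E
```

```text
[0.0, 0.0, 0.8997, -0.1509, -0.2573, 0.0004]
[0.0, 0.0, 0.6165, -0.3309, 0.0101, 0.0387]
[0.0, 0.0, 0.0, -0.2857, 0.0349, 0.0875]
[0.0, 0.0, 0.0, -0.1105, 0.0167, 0.0875]
[0.0, 0.0, 0.0, 0.0, 0.0, 0.0575]
```

Emit:
send_rows(
  rows=[
    [0,0,0.9,-0.15,-0.257,0,1],
    [0,0,0.9,-0.15,-0.257,0,1],
    [0,0,0.9,-0.15,-0.257,0,1],
    [0,0,0.9,-0.15,-0.257,0,1],
    [0,0,0.9,-0.15,-0.257,0,1],
  ],
)

```text
t: 0.6
ee_pos: [281.8, 298.4, 230.9]
ee_rot: [0.553, 0.833, -0.0, 0.0]
contact_force: [1.0, 0.6, 0.5]
width: 0.144
gripper_force: 0.0
```

```bash
python3 - <<'E'
from h import *
s=rep();p,q=s["ee_pos"],Ro.from_quat(s["ee_rot"])
print(p,rel(p,q,(395,60,200),down(np.pi/2+TH)))
E
```

```text
0.6 stage [-272.7  539.8] z 230.9 F [1.  0.6 0.5] w 0.14 j [ 0.49 -0.49 -0.43  1.63 -0.    1.66] relrot [ 0.    -0.    -0.477]
[281.78789835 298.38788723 230.85797135] [-0.0002, 0.0005, 0.6076, -0.3295, 0.0146, 0.0387]
```

Emit:
send_rows(
  rows=[
    [0,0,0.61,-0.33,0.013,0.039,1],
    [0,0,0.61,-0.33,0.013,0.039,1],
    [0,0,0.61,-0.33,0.013,0.039,1],
    [0,0,0.61,-0.33,0.013,0.039,1],
    [0,0,0.61,-0.33,0.013,0.039,1],
  ],
)

```text
t: 1.1
ee_pos: [389.4, 74.3, 201.7]
ee_rot: [0.733, 0.68, 0.0, 0.0]
contact_force: [0.9, -0.0, 0.3]
width: -0.0
gripper_force: 0.0
```

```bash
python3 - <<'E'
from h import *
s=rep();p,q=s["ee_pos"],Ro.from_quat(s["ee_rot"])
print(p,rel(p,q,(405,-170,130),down(np.pi/2+TH)),rel(p,q,(*S2W(-100,-6),60),down(np.pi/2+TH)))
E
```

```text
1.1 stage [-148.   324.8] z 201.7 F [ 0.9 -0.   0.3] w -0.0 j [-0.14 -0.55 -0.52  1.6   0.    1.5 ] relrot [-0.001  0.    -0.003]
[389.38712044  74.32964509 201.70607195] [0.0008, -0.0002, 0.0034, -0.3031, 0.0424, 0.0896] [0.0008, -0.0002, 0.0034, -0.4137, 0.0588, 0.1771]
```

Emit:
send_rows(
  rows=[
    [0,0,0.003,-0.3,0.042,0.09,1],
    [0,0,0.003,-0.3,0.042,0.09,1],
    [0,0,0.003,-0.3,0.042,0.09,1],
    [0,0,0.003,-0.3,0.042,0.09,1],
    [0,0,0.003,-0.3,0.042,0.09,1],
  ],
)

```text
t: 1.6
ee_pos: [404.2, -164.8, 130.1]
ee_rot: [0.734, 0.679, 0.0, 0.0]
contact_force: [1.4, -0.7, 0.9]
width: -0.003
gripper_force: 0.0
```

Emit:
send_rows(
  rows=[
    [0,0,0,-0.112,0.016,0.09,1],
    [0,0,0,-0.112,0.016,0.09,1],
    [0,0,0,-0.112,0.016,0.09,1],
    [0,0,0,-0.112,0.016,0.09,1],
    [0,0,0,-0.112,0.016,0.09,1],
  ],
)

```text
t: 2.1
ee_pos: [410.3, -252.6, 58.8]
ee_rot: [0.734, 0.679, 0.0, -0.001]
contact_force: [0.3, 0.1, 0.6]
width: -0.0
gripper_force: 0.0
```

```bash
python3 - <<'E'
from h import *
s=rep();p,q=s["ee_pos"],Ro.from_quat(s["ee_rot"])
print(p,rel(p,q,(*S2W(-100,-6),14),down(np.pi/2+TH)))
E
```

```text
2.1 stage [-101.6    0.5] z 58.8 F [0.3 0.1 0.6] w -0.0 j [-0.82 -0.22 -0.53  1.26  0.    0.82] relrot [ 0.001  0.001 -0.001]
[ 410.32682115 -252.55525463   58.77133139] [-0.0007, -0.0012, 0.0017, -0.0082, 0.0021, 0.056]
```

Emit:
send_rows(
  rows=[
    [0,0,0,-0.008,0,0.056,1],
    [0,0,0,-0.008,0,0.056,1],
    [0,0,0,-0.008,0,0.056,1],
  ],
)

```text
t: 2.4
ee_pos: [410.2, -258.4, 14.9]
ee_rot: [0.733, 0.68, 0.0, -0.0]
contact_force: [0.3, -0.4, 1.5]
width: -0.004
gripper_force: 0.0
```

Emit:
send_rows(
  rows=[
    [0,0,0,0,0.01,0,1],
    [0,0,0,0,0.02,0,1],
    [0,0,0,0,0.03,0,1],
    [0,0,0,0,0.04,0,1],
    [0,0,0,0,0.05,0,1],
  ],
)

```text
t: 2.9
ee_pos: [450.8, -262.6, 14.2]
ee_rot: [0.733, 0.68, -0.0, 0.0]
contact_force: [-0.9, -0.5, 0.1]
width: -0.005
gripper_force: 0.4
```

```bash
python3 - <<'E'
from h import *
rep()
E
```

```text
2.9 stage [-60.5  -6.3] z 14.2 F [-0.9 -0.5  0.1] w -0.01 j [-0.78 -0.05 -0.46  1.16 -0.    0.87] relrot [ 0.    -0.    -0.002]
```

Emit:
send_rows(
  rows=[
    [0,0,0,0,0.006,0,1],
    [0,0,0,0,0.011,0,1],
    [0,0,0,0,0.015,0,1],
    [0,0,0,0,0.0175,0,1],
    [0,0,0,0,0.0175,0,1],
  ],
)

```text
t: 3.4
ee_pos: [464.1, -263.6, 13.9]
ee_rot: [0.734, 0.68, 0.0, -0.0]
contact_force: [0.7, 0.8, 0.4]
width: -0.002
gripper_force: 0.0
```

```bash
python3 - <<'E'
from h import *
rep()
p,d=arm.snapshot("top");cv2.imwrite("pics/top1.png",p[:,:,::-1])
cv2.imwrite("pics/crop1.png",cv2.resize(p[130:242,260:372,::-1],None,fx=5.3,fy=5.3,interpolation=cv2.INTER_CUBIC))
E
```

```text
3.4 stage [-47.2  -6.3] z 13.9 F [0.7 0.8 0.4] w -0.0 j [-0.76 -0.02 -0.43  1.16  0.    0.89] relrot [-0.     0.    -0.002]
```

View pics/crop1.png

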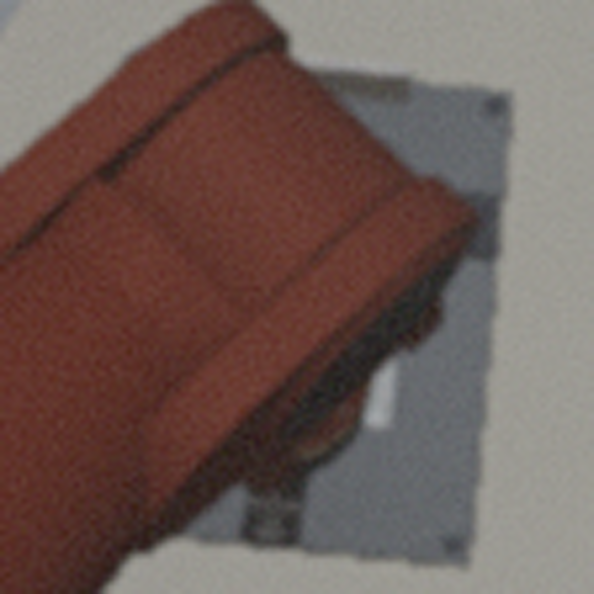

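The arm hides most of the stage. Only the plate's right edge shows, at crop (380,400), and it is now parallel to the stage. I'll push on by force feedback.

Emit:
send_rows(
  rows=[
    [0,0,0,0,0.002,0,1],
    [0,0,0,0,0.004,0,1],
    [0,0,0,0,0.006,0,1],
    [0,0,0,0,0.006,0,1],
  ],
)

```text
t: 3.85
ee_pos: [468.9, -264.0, 14.0]
ee_rot: [0.734, 0.68, 0.0, 0.0]
contact_force: [-0.3, -0.5, -0.8]
width: -0.001
gripper_force: 0.0
```

```bash
python3 - <<'E'
from h import *
rep()
E
```

```text
3.85 stage [-42.3  -6.3] z 14.0 F [-0.3 -0.5 -0.8] w -0.0 j [-0.76 -0.   -0.41  1.16  0.    0.89] relrot [-0.     0.    -0.002]
```

Emit:
send_rows(
  rows=[
    [0,0,0,0,0.0015,0,1],
    [0,0,0,0,0.003,0,1],
    [0,0,0,0,0.0045,0,1],
    [0,0,0,0,0.0045,0,1],
  ],
)

```text
t: 4.25
ee_pos: [472.5, -264.3, 14.0]
ee_rot: [0.734, 0.68, 0.0, 0.0]
contact_force: [-0.4, 0.1, -0.9]
width: -0.001
gripper_force: 0.0
```

```bash
python3 - <<'E'
from h import *
rep()
E
```

```text
4.25 stage [-38.7  -6.3] z 14.0 F [-0.4  0.1 -0.9] w -0.0 j [-0.75  0.01 -0.4   1.16  0.    0.9 ] relrot [-0.     0.    -0.002]
```

Emit:
send_rows(
  rows=[
    [0,0,0,0,0.0015,0,1],
    [0,0,0,0,0.003,0,1],
    [0,0,0,0,0.003,0,1],
  ],
)

```text
t: 4.55
ee_pos: [474.9, -264.4, 14.0]
ee_rot: [0.734, 0.68, 0.0, 0.0]
contact_force: [-0.4, -0.0, -0.6]
width: 0.001
gripper_force: 0.0
```

Emit:
send_rows(
  rows=[
    [0,0,0,0,0.0015,0,1],
    [0,0,0,0,0.003,0,1],
    [0,0,0,0,0.003,0,1],
  ],
)

```text
t: 4.85
ee_pos: [475.6, -264.1, 13.8]
ee_rot: [0.734, 0.68, -0.001, -0.002]
contact_force: [-9.7, 2.7, 7.6]
width: 0.002
gripper_force: 5.1
```

```bash
python3 - <<'E'
from h import *
rep()
p,d=arm.snapshot("side");cv2.imwrite("pics/side1.png",p[:,:,::-1])
cv2.imwrite("pics/scrop1.png",cv2.resize(p[150:250,250:400,::-1],None,fx=5.3,fy=5.3,interpolation=cv2.INTER_CUBIC))
E
```

```text
4.85 stage [-35.7  -5.9] z 13.8 F [-9.7  2.7  7.6] w 0.0 j [-0.75  0.02 -0.39  1.16 -0.    0.9 ] relrot [ 0.004  0.001 -0.001]
```

View pics/scrop1.png

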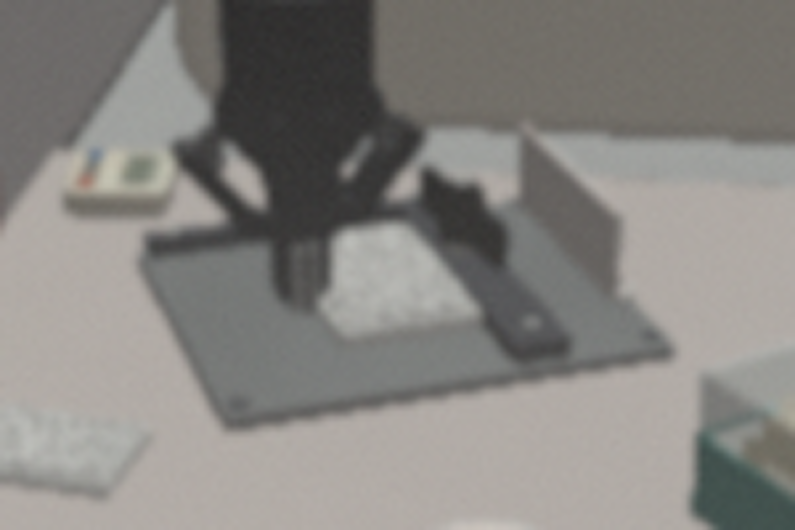

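The side view shows the finger at crop (300,280) against the plate, whose back edge lies along the back fence around (450,260). At 10 N it is firm, so I go round to the right side.

Emit:
send_rows(
  rows=[
    [0,0,0,0,-0.018,0,1],
    [0,0,0,0,-0.018,-0.05,1],
    [0,0,0,-0.05,-0.018,-0.05,1],
    [0,0,0,-0.1,0,-0.05,1],
    [0,0,0,-0.1,0.05,-0.05,1],
  ],
)

```text
t: 5.4
ee_pos: [509.7, -352.6, 54.8]
ee_rot: [0.736, 0.678, -0.001, 0.001]
contact_force: [0.7, -0.8, 0.1]
width: -0.003
gripper_force: 0.0
```

Emit:
send_rows(
  rows=[
    [0,0,0,0,0,0,1],
    [0,0,0,0,0,0.025,1],
    [0,0,0,0,0,0.049,1],
    [0,0,0,0,0,0.049,1],
  ],
)

```text
t: 5.8
ee_pos: [509.3, -345.6, 11.9]
ee_rot: [0.733, 0.68, 0.0, -0.002]
contact_force: [-0.7, 0.6, -0.0]
width: 0.002
gripper_force: 0.0
```

```bash
python3 - <<'E'
from h import *
rep()
E
```

```text
5.8 stage [  4.3 -84.5] z 11.9 F [-0.7  0.6 -0. ] w 0.0 j [-0.81  0.23 -0.16  1.18  0.    0.84] relrot [ 0.003  0.003 -0.002]
```

Emit:
send_rows(
  rows=[
    [0,0,0,0.01,0,-0.0025,1],
    [0,0,0,0.019,0,-0.0025,1],
    [0,0,0,0.028,0,-0.0025,1],
    [0,0,0,0.037,0,-0.0025,1],
    [0,0,0,0.045,0,-0.0025,1],
  ],
)

```text
t: 6.3
ee_pos: [514.2, -311.5, 17.8]
ee_rot: [0.734, 0.68, -0.0, 0.001]
contact_force: [-0.3, -2.7, 4.3]
width: -0.002
gripper_force: 2.1
```

Emit:
send_rows(
  rows=[
    [0,0,0,0.002,0,0,1],
    [0,0,0,0.004,0,0,1],
    [0,0,0,0.004,0,0,1],
  ],
)

```text
t: 6.6
ee_pos: [514.4, -308.9, 17.7]
ee_rot: [0.734, 0.68, -0.0, 0.001]
contact_force: [0.3, -2.5, 6.0]
width: -0.008
gripper_force: 2.9
```

```bash
python3 - <<'E'
from h import *
rep()
E
```

```text
6.6 stage [  6.5 -47.6] z 17.7 F [ 0.3 -2.5  6. ] w -0.01 j [-0.76  0.18 -0.22  1.18 -0.    0.89] relrot [-0.001 -0.001 -0.002]
```

Emit:
send_rows(
  rows=[
    [0,0,0,-0.008,0,0,1],
    [0,0,0,-0.015,0,0,1],
    [0,0,0,-0.015,0,0.005,1],
    [0,0,0,-0.015,0,0.005,1],
  ],
)

```text
t: 7.0
ee_pos: [512.3, -319.9, 11.6]
ee_rot: [0.734, 0.679, 0.0, -0.001]
contact_force: [-1.0, 0.1, -0.6]
width: -0.004
gripper_force: 0.0
```

```bash
python3 - <<'E'
from h import *
rep()
E
```

```text
7.0 stage [  5.3 -58.7] z 11.6 F [-1.   0.1 -0.6] w -0.0 j [-0.77  0.2  -0.2   1.17  0.    0.87] relrot [ 0.001  0.001 -0.001]
```

Emit:
send_rows(
  rows=[
    [0,0,0,0.005,0,0,1],
    [0,0,0,0.01,0,0,1],
    [0,0,0,0.014,0,0,1],
    [0,0,0,0.016,0,0,1],
    [0,0,0,0.016,0,0,1],
  ],
)

```text
t: 7.5
ee_pos: [514.0, -307.1, 12.9]
ee_rot: [0.733, 0.68, 0.0, 0.0]
contact_force: [0.0, -1.2, 0.2]
width: 0.0
gripper_force: 0.0
```

Emit:
send_rows(
  rows=[
    [0,0,0,0.002,0,0,1],
    [0,0,0,0.004,0,0,1],
    [0,0,0,0.004,0,0,1],
  ],
)

```text
t: 7.8
ee_pos: [514.2, -304.2, 12.8]
ee_rot: [0.734, 0.68, 0.0, 0.0]
contact_force: [0.2, -0.2, -1.6]
width: -0.003
gripper_force: 0.0
```

```bash
python3 - <<'E'
from h import *
rep()
E
```

```text
7.8 stage [  6.  -42.9] z 12.8 F [ 0.2 -0.2 -1.6] w -0.0 j [-0.75  0.18 -0.23  1.17  0.    0.89] relrot [-0.     0.    -0.002]
```

Good: low z-force now. I continue in small steps.

Emit:
send_rows(
  rows=[
    [0,0,0,0.0015,0,0,1],
    [0,0,0,0.003,0,0,1],
    [0,0,0,0.003,0,0,1],
  ],
)

```text
t: 8.1
ee_pos: [514.4, -301.9, 12.8]
ee_rot: [0.734, 0.68, 0.0, 0.0]
contact_force: [-0.0, -0.1, 0.5]
width: -0.002
gripper_force: 0.3
```

Emit:
send_rows(
  rows=[
    [0,0,0,0.0015,0,0,1],
    [0,0,0,0.002,0,0,1],
    [0,0,0,0.002,0,0,1],
  ],
)

```text
t: 8.4
ee_pos: [514.4, -301.7, 13.1]
ee_rot: [0.734, 0.679, -0.001, 0.001]
contact_force: [-1.6, -7.7, -1.3]
width: 0.002
gripper_force: 3.4
```

```bash
python3 - <<'E'
from h import *
rep()
E
```

```text
8.4 stage [  5.9 -40.4] z 13.1 F [-1.6 -7.7 -1.3] w 0.0 j [-0.75  0.17 -0.23  1.17 -0.    0.9 ] relrot [-0.    -0.003 -0.001]
```

Emit:
send_rows(
  rows=[
    [0,0,0,-0.018,0,0,1],
    [0,0,0,-0.018,0,-0.05,1],
    [0,0,0,0.01,-0.045,-0.05,1],
    [0,0,0,0.05,-0.085,-0.05,1],
    [0,0,0,0.08,-0.085,-0.05,1],
  ],
)

```text
t: 8.9
ee_pos: [448.1, -229.4, 51.5]
ee_rot: [0.734, 0.679, -0.0, -0.002]
contact_force: [0.2, 0.1, 0.1]
width: -0.002
gripper_force: 0.0
```

Emit:
send_rows(
  rows=[
    [0,0,0,0,0,0,1],
    [0,0,0,0,0,0.03,1],
    [0,0,0,0,0,0.05,1],
    [0,0,0,0,0,0.05,1],
  ],
)

```text
t: 9.3
ee_pos: [451.2, -231.7, 11.4]
ee_rot: [0.734, 0.68, 0.0, -0.001]
contact_force: [0.3, 0.3, -0.5]
width: 0.002
gripper_force: 0.0
```

Emit:
send_rows(
  rows=[
    [0,0,0,0,0.01,0,1],
    [0,0,0,0,0.02,0,1],
    [0,0,0,0,0.026,0,1],
    [0,0,0,0,0.026,0,1],
  ],
)

```text
t: 9.7
ee_pos: [473.3, -233.3, 13.2]
ee_rot: [0.733, 0.68, 0.0, 0.0]
contact_force: [0.6, -0.3, -0.8]
width: 0.002
gripper_force: 0.0
```

```bash
python3 - <<'E'
from h import *
rep()
E
```

```text
9.7 stage [-40.3  24.6] z 13.2 F [ 0.6 -0.3 -0.8] w 0.0 j [-0.71 -0.03 -0.45  1.16  0.    0.94] relrot [-0.001 -0.    -0.002]
```

Emit:
send_rows(
  rows=[
    [0,0,0,0,0.002,0,1],
    [0,0,0,0,0.004,0,1],
    [0,0,0,0,0.005,0,1],
    [0,0,0,0,0.005,0,1],
  ],
)

```text
t: 10.1
ee_pos: [476.3, -233.3, 13.0]
ee_rot: [0.734, 0.68, -0.0, 0.0]
contact_force: [-2.4, 0.7, 4.7]
width: -0.003
gripper_force: 2.1
```

Emit:
send_rows(
  rows=[
    [0,0,0,0,0.001,0,1],
    [0,0,0,0,0.002,0,1],
    [0,0,0,0,0.002,0,1],
  ],
)

```text
t: 10.4
ee_pos: [477.8, -233.5, 13.0]
ee_rot: [0.734, 0.68, -0.0, 0.0]
contact_force: [-4.0, 0.8, 6.3]
width: 0.0
gripper_force: 2.8
```

```bash
python3 - <<'E'
from h import *
rep()
E
```

```text
10.4 stage [-35.9  24.8] z 13.0 F [-4.   0.8  6.3] w 0.0 j [-0.7  -0.02 -0.43  1.16 -0.    0.95] relrot [ 0.    -0.    -0.002]
```

Emit:
send_rows(
  rows=[
    [0,0,0,0,0.001,0,1],
    [0,0,0,0,0.002,0,1],
    [0,0,0,0,0.002,0,1],
  ],
)

```text
t: 10.7
ee_pos: [478.0, -233.4, 13.0]
ee_rot: [0.734, 0.679, -0.001, -0.001]
contact_force: [-10.7, -0.0, 11.4]
width: 0.001
gripper_force: 6.9
```

Emit:
send_rows(
  rows=[
    [0,0,0,0,-0.02,0,1],
    [0,0,0,0,-0.04,-0.05,1],
    [0,0,0,0.03,-0.08,-0.1,1],
    [0,0,0,0.08,-0.1,-0.15,1],
    [0,0,0,0.14,-0.1,-0.17,1],
  ],
)

```text
t: 11.2
ee_pos: [407.9, -128.5, 145.6]
ee_rot: [0.735, 0.678, 0.0, 0.002]
contact_force: [1.6, -0.3, 1.0]
width: 0.001
gripper_force: 0.0
```

Emit:
send_rows(
  rows=[
    [0,0,0,0.06,-0.02,0,0.5],
    [0,0,0,0.12,-0.02,0,0.5],
    [0,0,0,0.15,-0.02,0,0.5],
    [0,0,0,0.15,-0.02,0,0.5],
  ],
)

```text
t: 11.6
ee_pos: [401.4, -4.6, 143.2]
ee_rot: [0.732, 0.681, 0.001, 0.0]
contact_force: [-0.3, -0.3, 0.4]
width: 0.496
gripper_force: 0.0
```

```bash
python3 - <<'E'
from h import *
rep()
p,d=arm.snapshot("top");cv2.imwrite("pics/top2.png",p[:,:,::-1])
q,d2=arm.snapshot("side");cv2.imwrite("pics/side2.png",q[:,:,::-1])
a=cv2.resize(p[130:242,260:372,::-1],None,fx=5.3,fy=5.3,interpolation=cv2.INTER_CUBIC)
cv2.imwrite("pics/crop2.png",a)
E
```

```text
11.6 stage [-129.8  247. ] z 143.2 F [-0.3 -0.3  0.4] w 0.5 j [-0.34 -0.54 -0.62  1.49  0.    1.3 ] relrot [-0.001  0.001 -0.006]
```

View pics/crop2.png

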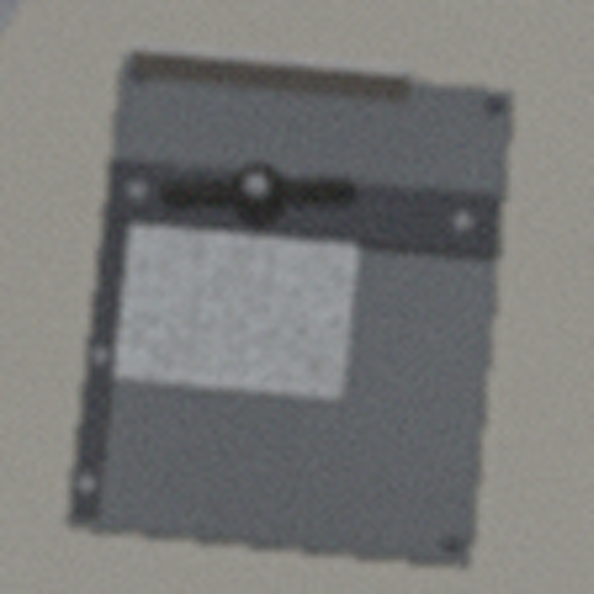

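The plate lies in the corner of the fences. Its corners are at crop (128,226), (359,243), (344,399) and (114,380). I'll check the yaw and position numerically and work out the knob approach.

```bash
python3 - <<'E'
from h import *
p=cv2.imread("pics/top2.png")
cr=p[168:215,275:335];m=(cv2.GaussianBlur(cr,(3,3),0).min(2)>115).astype(np.uint8)
cs,_=cv2.findContours(m,0,1);q=max(cs,key=cv2.contourArea).reshape(-1,2)+[275,168]
w=toplane("top",q,24)[:,:2].astype(np.float32);r=cv2.minAreaRect(w)
print(r,W2S(r[0]),"rel yaw",np.deg2rad(r[2]-90)-TH, "seat err",W2S(r[0])-[8,26])
s=rep();P,Q=s["ee_pos"],Ro.from_quat(s["ee_rot"]);D=down(np.pi/2+TH)
for a in[(-120,60,150),(30,20,130),(60,20,110),(60,20,36)]:
    t=np.r_[S2W(a[0],a[1]),a[2]];print(t,rel(P,Q,t,D));P,Q=t,D
E
```

```text
((519.5426635742188, -237.17721557617188), (107.54388427734375, 73.72069549560547), 85.1726303100586) [ 6.06222067 24.369252  ] rel yaw -0.006253495300455325 seat err [-1.93777933 -1.630748  ]
11.7 stage [-129.5  244.6] z 143.1 F [ 1.1 -0.4  0.7] w 0.5 j [-0.35 -0.54 -0.62  1.49  0.    1.3 ] relrot [-0.    -0.    -0.003]
[ 396.64011089 -191.83191563  150.        ] [0.0006, 0.0001, 0.0042, -0.2308, 0.0111, -0.0087]
[ 543.0672049  -243.39843712  130.        ] [0.0, 0.0, 0.0, -0.05, 0.1875, 0.025]
[ 572.97599116 -245.73606508  110.        ] [0.0, 0.0, 0.0, 0.0, 0.0375, 0.025]
[ 572.97599116 -245.73606508   36.        ] [0.0, 0.0, 0.0, 0.0, 0.0, 0.0925]
```

Emit:
send_rows(
  rows=[
    [0,0,0.004,-0.23,0.011,-0.009,0.5],
    [0,0,0.004,-0.23,0.011,-0.009,0.5],
    [0,0,0.004,-0.23,0.011,-0.009,0.5],
    [0,0,0.004,-0.23,0.011,-0.009,0.5],
    [0,0,0.004,-0.23,0.011,-0.009,0.5],
  ],
)

```text
t: 12.2
ee_pos: [395.3, -196.4, 150.1]
ee_rot: [0.737, 0.676, -0.0, 0.0]
contact_force: [-0.5, -0.4, -0.2]
width: 0.499
gripper_force: 0.0
```

Emit:
send_rows(
  rows=[
    [0,0,0,-0.052,0.187,0.025,0.5],
    [0,0,0,-0.052,0.187,0.025,0.5],
    [0,0,0,-0.052,0.187,0.025,0.5],
    [0,0,0,-0.052,0.187,0.025,0.5],
    [0,0,0,-0.052,0.187,0.025,0.5],
  ],
)

```text
t: 12.7
ee_pos: [542.1, -245.3, 128.2]
ee_rot: [0.735, 0.678, -0.0, -0.002]
contact_force: [-0.3, -0.1, 0.6]
width: 0.496
gripper_force: 0.0
```

Emit:
send_rows(
  rows=[
    [0,0,0,0,0.0365,0.01,0.5],
    [0,0,0,0,0.0365,0.025,0.5],
    [0,0,0,0,0.0365,0.025,0.5],
  ],
)

```text
t: 13.0
ee_pos: [569.5, -246.5, 109.0]
ee_rot: [0.735, 0.678, -0.0, -0.001]
contact_force: [-0.3, 0.4, -0.3]
width: 0.501
gripper_force: 0.0
```

```bash
python3 - <<'E'
from h import *
s=rep();P,Q=s["ee_pos"],Ro.from_quat(s["ee_rot"]);D=down(np.pi/2+TH)
print(rel(P,Q,np.r_[S2W(59.3,18.8),40],D))
q,d2=arm.snapshot("side")
cv2.imwrite("pics/scrop3.png",cv2.resize(q[130:240,260:400,::-1],None,fx=5.3,fy=5.3,interpolation=cv2.INTER_CUBIC))
E
```

```text
13.0 stage [56.6 19. ] z 109.0 F [-0.3  0.4 -0.3] w 0.5 j [-0.62  0.18 -0.04  1.35 -0.    1.03] relrot [0.002 0.001 0.002]
[-0.003, -0.0017, -0.0021, -0.0003, 0.0035, 0.0862]
```

View pics/scrop3.png

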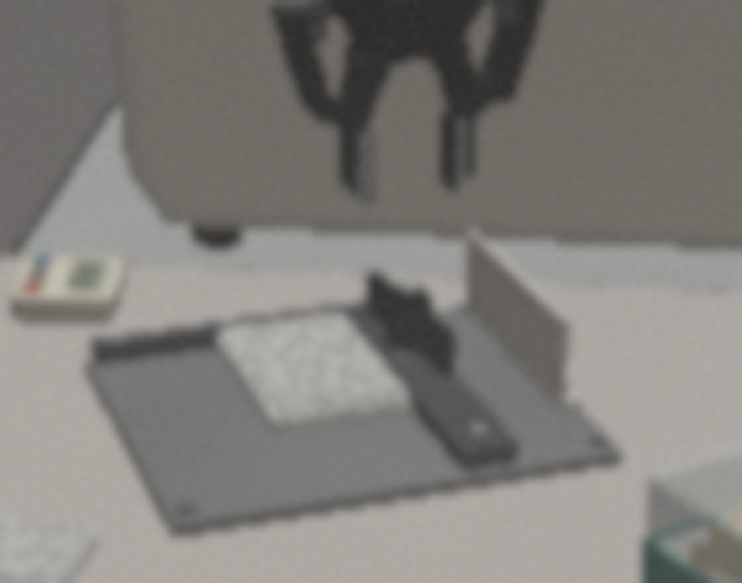

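The side view shows the open fingers at crop (355,190) and (455,185), straddling the knob at (410,315). The plate is flush against the fence.

Emit:
send_rows(
  rows=[
    [0,0,0,0,0,0,0.5],
    [0,0,0,0,0,0.03,0.5],
    [0,0,0,0,0,0.06,0.5],
    [0,0,0,0,0,0.086,0.5],
    [0,0,0,0,0,0.086,0.5],
  ],
)

```text
t: 13.55
ee_pos: [569.1, -246.1, 39.5]
ee_rot: [0.735, 0.678, -0.0, -0.002]
contact_force: [-0.8, 0.2, 0.1]
width: 0.501
gripper_force: 0.0
```

```bash
python3 - <<'E'
from h import *
rep()
E
```

```text
13.55 stage [56.2 19.3] z 39.5 F [-0.8  0.2  0.1] w 0.5 j [-0.62  0.22 -0.12  1.23  0.    1.03] relrot [0.003 0.002 0.002]
```

Emit:
send_rows(
  rows=[
    [0,0,0,-0.0005,0.0035,0,0.5],
    [0,0,0,-0.0005,0.0035,0,0.6],
    [0,0,0,-0.0005,0.0035,0,1],
    [0,0,0,-0.0005,0.0035,0,1],
    [0,0,0,-0.0005,0.0035,0,1],
  ],
)

```text
t: 14.05
ee_pos: [572.8, -248.4, 43.9]
ee_rot: [0.735, 0.678, -0.001, -0.0]
contact_force: [-13.7, 1.5, 14.7]
width: 0.255
gripper_force: 58.2
```

```bash
python3 - <<'E'
from h import *
rep();print(arm.observe()["gripper_force"],arm.observe()["ft_torque"])
E
```

```text
14.05 stage [60.  17.4] z 43.9 F [-13.7   1.5  14.7] w 0.26 j [-0.62  0.23 -0.11  1.24 -0.    1.03] relrot [ 0.002 -0.002  0.002]
58.19332290440798 [0.35053128 3.00918391 0.0356206 ]
```

Emit:
send_rows(
  rows=[
    [0,0,-0.12,0,0,0,1],
    [0,0,-0.26,0,0,0,1],
    [0,0,-0.4,0,0,0,1],
    [0,0,-0.54,0,0,0,1],
    [0,0,-0.667,0,0,0,1],
  ],
)

```text
t: 14.55
ee_pos: [573.2, -248.3, 44.0]
ee_rot: [0.532, 0.847, -0.001, -0.0]
contact_force: [-11.1, 1.5, 12.7]
width: 0.256
gripper_force: 58.2
```

```bash
python3 - <<'E'
from h import *
rep();print(arm.observe()["gripper_force"],arm.observe()["ft_torque"])
E
```

```text
14.55 stage [60.4 17.5] z 44.0 F [-11.1   1.5  12.7] w 0.26 j [-0.62  0.23 -0.11  1.23 -0.    0.51] relrot [ 0.001 -0.001 -0.526]
58.24559859931469 [ 0.39456211  2.43507389 -0.04214164]
```

Turning well, with low torque. I continue.

Emit:
send_rows(
  rows=[
    [0,0,-0.13,0,0,0,1],
    [0,0,-0.27,0,0,0,1],
    [0,0,-0.4,0,0,0,1],
    [0,0,-0.54,0,0,0,1],
    [0,0,-0.667,0,0,0,1],
  ],
)

```text
t: 15.05
ee_pos: [573.6, -248.0, 43.9]
ee_rot: [0.295, 0.956, -0.001, -0.0]
contact_force: [-8.3, 4.2, 12.4]
width: 0.253
gripper_force: 58.3
```

Emit:
send_rows(
  rows=[
    [0,0,-0.13,0,0,0,1],
    [0,0,-0.26,0,0,0,1],
    [0,0,-0.38,0,0,0,1],
    [0,0,-0.48,0,0,0,1],
    [0,0,-0.54,0,0,0,1],
  ],
)

```text
t: 15.55
ee_pos: [573.7, -247.6, 43.9]
ee_rot: [0.088, 0.996, -0.0, -0.0]
contact_force: [-8.5, 4.9, 11.9]
width: 0.253
gripper_force: 58.4
```

```bash
python3 - <<'E'
from h import *
rep();print(arm.observe()["gripper_force"],arm.observe()["ft_torque"])
E
```

```text
15.55 stage [60.9 18.2] z 43.9 F [-8.5  4.9 11.9] w 0.25 j [-0.62  0.23 -0.11  1.23 -0.   -0.44] relrot [ 0.    -0.    -1.473]
58.36342591792345 [ 0.96340963  1.79989491 -0.37428134]
```

Emit:
send_rows(
  rows=[
    [0,0,-0.06,0,0,0,1],
    [0,0,-0.12,0,0,0,1],
    [0,0,-0.17,0,0,0,1],
    [0,0,-0.17,0,0,0,1],
  ],
)

```text
t: 15.95
ee_pos: [575.0, -247.5, 43.9]
ee_rot: [0.022, 1.0, 0.0, 0.001]
contact_force: [-1.5, 4.8, 8.0]
width: 0.257
gripper_force: 59.7
```

```bash
python3 - <<'E'
from h import *
rep();print(arm.observe()["gripper_force"],arm.observe()["ft_torque"])
E
```

```text
15.95 stage [62.1 18.4] z 43.9 F [-1.5  4.8  8. ] w 0.26 j [-0.62  0.23 -0.11  1.23  0.   -0.57] relrot [-0.002 -0.002 -1.605]
59.72041796660051 [ 1.11646617  0.21424056 -0.46532135]
```

Emit:
send_rows(
  rows=[
    [0,0,0,0,0,0,0.5],
    [0,0,0,0,0,0,0.5],
    [0,0,0,0,0,-0.02,0.5],
    [0,0,0,0,0,-0.06,0.5],
    [0,0,0,0,0,-0.12,0.5],
  ],
)

```text
t: 16.45
ee_pos: [572.4, -246.9, 137.1]
ee_rot: [0.023, 1.0, 0.001, -0.002]
contact_force: [0.8, -1.1, 1.1]
width: 0.497
gripper_force: 0.0
```

Emit:
send_rows(
  rows=[
    [0,0,0,0.06,0,-0.01,0.5],
    [0,0,0,0.12,0,-0.01,0.5],
    [0,0,0,0.18,0.02,-0.01,0.5],
    [0,0,0,0.22,0.05,-0.01,0.5],
    [0,0,0,0.23,0.1,-0.01,0.5],
  ],
)

```text
t: 16.95
ee_pos: [391.5, -160.1, 146.6]
ee_rot: [0.024, 1.0, -0.001, 0.0]
contact_force: [1.4, 0.0, 0.7]
width: 0.497
gripper_force: 0.0
```

Emit:
send_rows(
  rows=[
    [0,0,0,0,0.06,0,0.5],
    [0,0,0,0,0.12,0,0.5],
    [0,0,0,0,0.18,0,0.5],
    [0,0,0,0,0.18,0,0.5],
  ],
)

```text
t: 17.35
ee_pos: [400.0, -10.9, 147.1]
ee_rot: [0.019, 1.0, 0.0, 0.001]
contact_force: [-0.3, -0.1, 0.1]
width: 0.495
gripper_force: 0.0
```

```bash
python3 - <<'E'
from h import *
rep()
p,d=arm.snapshot("top");cv2.imwrite("pics/top3.png",p[:,:,::-1])
q,d2=arm.snapshot("side");cv2.imwrite("pics/side3.png",q[:,:,::-1])
a=cv2.resize(p[130:242,260:372,::-1],None,fx=4.5,fy=4.5,interpolation=cv2.INTER_CUBIC)
b=cv2.resize(q[160:260,250:314+0,::-1],(0,0),fx=4.5,fy=5.04,interpolation=cv2.INTER_CUBIC)
b=cv2.resize(q[170:240,300:390,::-1],(288,504),interpolation=cv2.INTER_CUBIC)
cv2.imwrite("pics/crop4.png",a)
E
```

```text
17.35 stage [-130.7  240.6] z 147.1 F [-0.3 -0.1  0.1] w 0.5 j [-0.36 -0.54 -0.62  1.49  0.   -0.32] relrot [-2.000e-03 -1.000e-03 -1.611e+00]
```

View pics/crop4.png

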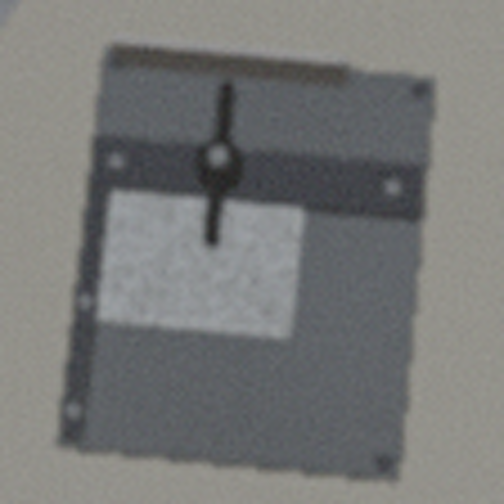

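View pics/side3.png

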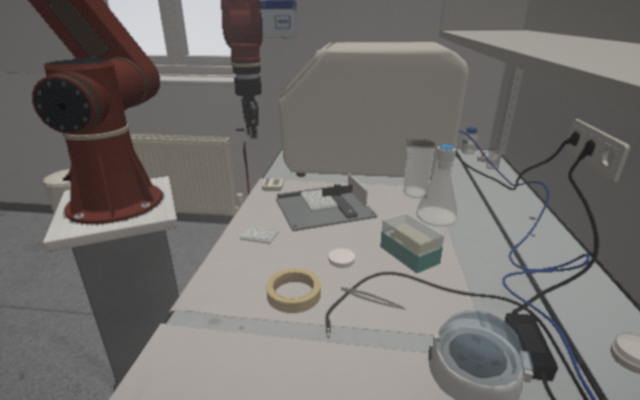

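The wing now runs from crop (228,85) to (211,243), so its front end lies over the plate, and the plate still sits in the corner. The bystanders look unmoved in the side view. A last numeric check of the wing angle follows, then I hand in if it is good.

```bash
python3 - <<'E'
from h import *
f=lambda L:[((u+.5)/4.5-.5+260,(v+.5)/4.5-.5+130) for u,v in L]
w=toplane("top",f([(228,85),(211,243)]),52)[:,:2];e=w[0]-w[1]
a=np.arctan2(e[1],e[0])-TH;print("wing err from stop",a,np.linalg.norm(e))
h=toplane("top",f([(108,190),(305,206),(291,339),(98,322)]),24)[:,:2];print(W2S(h.mean(0)),[W2S(x).round(1) for x in h])
A=cv2.imread("pics/top0.png");B=cv2.imread("pics/top3.png")
m=(cv2.absdiff(cv2.GaussianBlur(A,(5,5),0),cv2.GaussianBlur(B,(5,5),0)).max(2)>25).astype(np.uint8)
print([tuple(s[:5]) for s in cv2.connectedComponentsWithStats(m)[2][1:] if s[4]>8])
if abs(a)<0.08: print(arm.job_done())
E
```

```text
wing err from stop -0.0006780501792748306 87.77092614139798
[ 6.77893312 24.69954699] [array([43.1, 79.7]), array([ 44.5, -29.1]), array([-29.8, -28.7]), array([-30.6,  76.9])]
[(np.int32(0), np.int32(146), np.int32(218), np.int32(254), np.int32(27365)), (np.int32(308), np.int32(149), np.int32(4), np.int32(12), np.int32(36)), (np.int32(291), np.int32(165), np.int32(12), np.int32(4), np.int32(38)), (np.int32(315), np.int32(164), np.int32(11), np.int32(4), np.int32(34)), (np.int32(281), np.int32(172), np.int32(25), np.int32(30), np.int32(482)), (np.int32(309), np.int32(174), np.int32(19), np.int32(16), np.int32(253)), (np.int32(290), np.int32(191), np.int32(48), np.int32(30), np.int32(698)), (np.int32(152), np.int32(374), np.int32(50), np.int32(26), np.int32(299)), (np.int32(197), np.int32(384), np.int32(8), np.int32(11), np.int32(58)), (np.int32(169), np.int32(394), np.int32(13), np.int32(6), np.int32(44))]
the job is handed in; nothing more can be done
None
```

The plate was pushed firmly against both fences, then the knob was turned a quarter turn to its stop with a wing across the plate, nothing else on the bench looked moved, and the job was handed in at about 17.5 s.

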